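# Swing a wet brush down and hang it in the drying rack

## Robot

A 6-joint arm with a two-finger parallel gripper is mounted at the origin on the work surface. World frame = base frame: x ahead of the robot, y to its left, z up, the work surface at z = 0. Lengths are in m, angles in rad, forces in N, time in s.
With the tool pointing down it reaches from about 0.35 to 0.85 m from the base axis. Payload 8.1 kg.
Tool frame: the origin (TCP) lies between the finger pads; the fingertips stand 22 mm ahead of it and the grasp point (between the pads) lies 3 mm ahead of it (ctrl.tips_ahead is the distance from the TCP to the fingertips, in m); z points along the fingers, y is the line along which they close (so a half turn about z gives the same grasp; the last joint's range is limited). The gripper opens to 85 mm and grips with 20 to 120 N. Pads are 22 mm wide; open, the fingers measure 114 mm over their backs; the gripper's body (76 mm by 85 mm) begins 54 mm behind the grasp point. The pads swing forward as they close: fully open they stand 13 mm farther back than shut.
Start: joints at [1.031, 0.13, 1.488, -0, 1.523, -0.085], TCP at [0.264, 0.539, 0.227] pointing down, gripper open.
Joint ranges: [-2.96, 2.96], [-0.89, 2.26], [0.02, 2.5], [-1.34, 4.48], [0, 2.73], [-2.66, 2.66]. Speed limits (rad/s): [2.39, 2.39, 2.79, 3.14, 3.14, 3.14].

## Interface

Orientations are given as [roll, pitch, yaw] about the fixed x, y, z axes, in that order (R = Rz(yaw) Ry(pitch) Rx(roll)).
In Python, from station import ctrl gives the robot as it stands.
- The arm moves only by the tool carry_out, never from a script. Its argument "moves" is a list of rows, each a list of 7 numbers: the shift along the tool's x, y, z each as a share of 4 cm, from -1 to 1, then the turn, a rotation vector about the tool's x, y, z each as a share of 30 degrees, from -1 to 1, then the opening, from 0 (shut) to 1 (fully open). A call has 1 to 20 rows; each row shifts and turns the commanded pose from where the row before left it, along the tool's axes as they then stand; what a row does not reach is not made up. A row lasts 1/12 s, in which the tool goes at most 41.7 mm and 7.16 degrees, less where a joint would pass 70% of its speed; a pose out of reach is approached as far as the arm can. A call with a number of a shift or a turn outside -1 to 1 is refused whole. A call with a gripper value outside its range is refused whole. The fingers move at their own pace and stop on an object; "newtons" is the grip in N (left out, the last holds). Time passes only in rows, so rows that do not move let the fingers close. It gives the time, the measured TCP pose, the force, the opening and the grip force at its end, in the units of the state.
- ctrl.state(): the state, without advancing time (a new reading comes with each control period).
- ctrl.get_image(name): name is "scene" or "top" or "wrist"; returns a dict with "color" (400x640x3 uint8, red, green, blue), "mtx" (3x3 intrinsics, pixels), "rvec" (rotation vector, rad) and "tvec" (3), from world to camera coordinates, as OpenCV has them. Camera axes: x right, y down, z forward; pixel columns grow to the right and rows downward; lengths in m; the calibration is good to about 2 mm. A picture is of the moment at which its call begins. There is no depth.
- ctrl.hand_in(): hands the job in; it is judged then, once.
Trained networks look in the newest picture that a camera, given by its name, has taken for a name from the list of things; names that differ only in an ending like _2 or _b are one class to them, and where a whole thing is asked for, a point or a joint stands for the part that bears it (a point fixed in the world has none). Each returns a list of dicts, best first, with "conf" (0 to 1); they miss things now and then, are a little off and sometimes report something else, mostly with a low value. They report only what shows in the picture. A call takes as long as a camera call. They do not tell look-alikes from the thing itself.
- ctrl.find_in(camera, query): "centre" ([row, column] in pixels, amid what is visible of it).
- ctrl.mark_of(camera, query): "centre" ([row, column] in pixels: a listed point, or the origin of a listed thing).
The state is a dict: "time": time; "joint_pos": joint angles; "qd": joint speeds; "effort": joint torques, N m; "position": TCP position; "ee_rot": TCP orientation; "ft_force": force on the tool from outside, world axes, zero at the start; "ft_torque": the same for the moment, N m; "finger_gap": finger opening in m; "grip_force": force on a finger pad.
Only numpy, scipy, OpenCV 4.12 (cv2) and the standard library are available. Lean on these libraries where they do the work, as an engineer would, in place of code of your own. Each camera call takes 0.05 s, during which the arm holds its last target. There are 200 camera calls.

## Task

Pinch the paint brush firmly by the two brass bosses at its handle end with the gripper pointing straight down, and lift it level, a good hand's breadth clear of its cradle. Still pointing straight down and in mid-air, loosen the grip just enough that the brush swings down between the fingers under its own weight, without dropping it, and grip it firmly again bristles down. Then push its neck through the orange spring gate into the fork of the drying rack, let the red collar down onto the prongs and let go, so that the brush hangs freely behind the shut gate; leave the sprayer, the cup and the paint can where they stand.

Things in the scene. Friction and masses are not known exactly. Their poses are not given: they have to be found in the camera images.
- brush_boss (a point): Midpoint between the two round brass bosses (pinch these; 18 mm across, flat, 20 mm over both, 4 mm proud of the 12 mm thick, 22 mm high wooden tab) near the brush's handle end, 62 mm above the bench at the start. x runs from handle to bristles, y from boss to boss (fingers close along y), z up at the start. The tab ends 18 mm behind the bosses.
- brush_collar (a point): Centre of the collar's bristle-side face (it rests on the prongs), 41 mm from the bosses; axes as the brush, so x points down when it hangs. The brush's centre of mass is about 77 mm from the bosses. Gripped at the bosses with 40 N or more it stays level; at a few newtons it turns about them until hanging (friction may stop it 20 degrees short) and may slip some mm.
- brush: Flat paint brush, 173 mm long, 0.16 to 0.25 kg, lying level, on edge, in its cradle. Origin and axes as brush_boss. Along +x from the bosses: red round collar (40 mm diameter, 36 to 41 mm), round neck (14 mm diameter, to 75 mm), steel ferrule (20 mm thick in y, 50 mm wide in z, to 105 mm), dark bristles (to 155 mm).
- cradle: Fixed wooden cradle, a 150 x 80 x 12 mm board with two supports: the brush's neck lies on the first, its ferrule in a slot 26 mm wide with 16 mm high cheeks on the second. Origin on the bench under the bosses; x runs along the brush to the bristles. To free the brush lift it at least 20 mm straight up.
- rack: Fixed drying rack: white drip tray 170 x 150 x 18 mm with a grey post carrying a flat aluminium fork, top 190 mm above the bench. Origin on the bench below the hanging place; x points from the fork's open mouth to the post, which begins 51 mm behind the hanging place and ends under the fork. Nothing stands above the fork but a 7 mm high cap over the gate's pivot.
- rack_seat (a point): The hanging place: midway between the prongs, level with their tops; axes as the rack (x from mouth to post, z up). Two prongs, 14 mm wide, 10 mm thick, 24 mm gap between, run from 63 mm before this point (open mouth) to 12 mm behind it (closed end), so the brush's neck stops when its axis is 5 mm behind this point.
- gate (a joint): Orange spring gate, a bar 25 mm long, 4 mm thick, 8 mm high across the gap 48 mm before the hanging place, top 2 mm below the prong tops, pivoting upright at the left (+y) prong. 0 = shut, 1.5 rad = fully inward (towards the hanging place; it opens that way only). A push of 1 to 4 N opens it; it springs shut when the neck's axis is under 12 mm before the hanging place.
- sprayer: Bystander: grey and red pump sprayer, 110 mm diameter (handle to 76 mm from its axis), 235 mm tall, origin at the centre of its underside.
- cup: Bystander: clear plastic cup, 80 mm diameter, 60 mm tall, origin at the centre of its underside.
- paint_can: Bystander: white paint can with red band, 84 mm diameter, 110 mm tall, origin at the centre of its underside.
Things that resemble listed ones, but are neither listed nor needed, are in the scene too. There is more than one size of the brush; the job needs the middle-sized.

How it is judged:
On the way, in this order (a step that is already met when the one before it is completed fails the run):
1. the brush is held level (within 30 degrees) by the fingers, bosses at least 150 mm above the bench, gripper within 25 degrees of straight down (height (world z) of brush_boss above 0.15 m and angle between brush's own x axis and vertical between 1.047 and 2.094 rad and contact force between the fingers and brush above 0.3 N and (angle between the grasp point's own z axis and vertical below 0.44 rad or angle between the grasp point's own z axis and vertical above 2.7 rad)), for 0.2 s.
2. the brush hangs bristles down (within 30 degrees), gripped firmly (over 12 N), bosses 150 mm or more above the bench, touching neither rack nor cradle, gripper within 25 degrees of straight down (height (world z) of brush_boss above 0.15 m and angle between brush's own x axis and vertical above 2.618 rad and contact force between the fingers and brush above 12 N and contact force between brush and rack below 0.1 N and contact force between brush and cradle below 0.1 N and (angle between the grasp point's own z axis and vertical below 0.44 rad or angle between the grasp point's own z axis and vertical above 2.7 rad)), for 0.3 s.
3. still held by the fingers and with the gate shut, the collar has been let down onto the prongs at the hanging place (touching, its centre within 8 mm of the prong tops) (x of brush_collar in the frame of rack_seat between -0.039 and 0.012 m and y of brush_collar in the frame of rack_seat between -0.009 and 0.009 m and z of brush_collar in the frame of rack_seat between -0.008 and 0.008 m and value of joint gate below 0.1 rad and contact force between brush and rack above 0.3 N and contact force between the fingers and brush above 0.3 N), for 0.1 s.
At the end, for the whole second after the job is handed in: The brush hangs bristles down within 9 degrees of vertical, its collar resting on the prongs (within 4 mm in height) between the shut gate (within 0.1 rad) and the closed end of the fork, at rest and let go; the sprayer, the cup and the paint can have not been moved (x of brush_collar in the frame of rack_seat between -0.039 and 0.012 m and y of brush_collar in the frame of rack_seat between -0.009 and 0.009 m and z of brush_collar in the frame of rack_seat between -0.004 and 0.004 m and angle between brush's own x axis and vertical above 2.99 rad and value of joint gate below 0.1 rad and linear speed of brush below 0.03 m/s); the robot touches nothing.
It fails at once if the brush is dropped (its collar comes below 40 mm above the bench) (height (world z) of brush_collar below 0.04 m).
It fails at once if the sprayer, the cup or the paint can is moved by more than 30 mm (distance of any of sprayer, cup, paint_can from where it was at the start of the episode above 0.03 m).
It also fails if it takes over 69 s, if anything falls off the work surface, if the arm or the gripper's body presses on something with over 40 N, if the wrist force passes 120 N, or if a joint passes its speed limit or range.

## Working session

There is one attempt and no reset: what is moved stays moved. The work goes in short steps, Python scripts to look and compute and a tool call to move; the robot and the scene stay as the last step left them, time stands still between calls to the robot, and variables do not carry over. Pictures are saved under pics/ and viewed, at most 10 in all, crops included, and the job is handed in when it is done.

Besides the shell and the picture viewer there is one more tool, called as name(argument=value, ...) on one line, values as JSON. carry_out: Moves the arm, as the interface text tells. Its arguments: {"type":"object","properties":{"moves":{"type":"array","items":{"type":"array","items":{"type":"number"}}},"newtons":{"type":"number"}},"required":["moves"]}

```bash
mkdir -p pics
cat > h.py <<'E'
import numpy as np, cv2
from station import ctrl
def cam(n):
    im=ctrl.get_image(n); R=cv2.Rodrigues(np.array(im["rvec"],float))[0]
    return im["color"],np.array(im["mtx"],float),R,np.array(im["tvec"],float).ravel()
def at_z(c,rc,z):
    _,K,R,t=c; d=R.T@np.linalg.inv(K)@np.array([rc[1],rc[0],1.]); o=-R.T@t
    return o+d*(z-o[2])/d[2]
def proj(c,p):
    _,K,R,t=c; q=K@(R@np.asarray(p,float)+t); return (q[:2]/q[2])[::-1]
def save(c,n): cv2.imwrite("pics/"+n,c[0][:,:,::-1])
E
python3 - <<'E'
from h import *
import json
print({k:np.round(v,3).tolist() for k,v in ctrl.state().items()})
for n in("top","scene"):
    c=cam(n); save(c,n+"0.png"); print(n,np.round(-c[2].T@c[3],3))
    for q,z in(("brush_boss",.062),("brush_collar",.062),("rack_seat",.19),("rack",0),("cradle",0),("sprayer",0),("cup",0),("paint_can",0),("gate",.184)):
        for d in ctrl.mark_of(n,q)[:4]:
            print(q,round(d["conf"],2),np.round(d["centre"]),np.round(at_z(c,d["centre"],z),3)[:2])
E
```

```text
{'time': 0.0, 'joint_pos': [1.031, 0.131, 1.489, -0.0, 1.523, -0.085], 'qd': [-0.001, 0.0, 0.0, 0.001, 0.001, -0.0], 'effort': [-0.0, -56.938, -50.057, -0.0, 0.015, -0.0], 'position': [0.263, 0.539, 0.226], 'ee_rot': [-3.14, -0.0, 2.687], 'ft_force': [0.268, -0.419, 0.257], 'ft_torque': [0.017, -0.02, -0.084], 'grip_force': 0.0, 'finger_gap': 0.085}
top [ 3.970e-01 -1.000e-03  1.513e+00]
brush_boss 0.8 [176. 376.] [ 0.568 -0.208]
brush_boss 0.75 [215. 390.] [ 0.424 -0.259]
brush_boss 0.56 [242. 377.] [ 0.326 -0.211]
brush_boss 0.29 [186. 261.] [0.527 0.216]
brush_collar 0.92 [258. 382.] [ 0.265 -0.228]
brush_collar 0.79 [163. 378.] [ 0.613 -0.214]
brush_collar 0.53 [211. 390.] [ 0.439 -0.259]
rack_seat 0.57 [187. 258.] [0.511 0.208]
rack 0.76 [189. 268.] [0.519 0.2  ]
cradle 0.94 [181. 373.] [ 0.554 -0.203]
sprayer 0.63 [166. 447.] [ 0.615 -0.488]
cup 0.84 [228. 321.] [ 0.372 -0.005]
paint_can 0.91 [154. 212.] [0.655 0.416]Traceback (most recent call last):
  File "<stdin>", line 7, in <module>
ValueError: it knows: brush, brush_boss, brush_collar, cradle, cup, paint_can, rack, rack_seat, sprayer
```

Run:
```python
from h import *
c=cam("top"); cv2.imwrite("pics/top1.png",cv2.resize(c[0][120:300,170:490,::-1],None,fx=2.5,fy=2.5,interpolation=cv2.INTER_CUBIC))
n="scene"
c=cam(n); save(c,"scene0.png"); print(n,np.round(-c[2].T@c[3],3))
for q,z in(("brush_boss",.062),("brush_collar",.062),("rack_seat",.19),("rack",0),("cradle",0),("sprayer",0),("cup",0),("paint_can",0)):
        for d in ctrl.mark_of(n,q)[:4]:
            print(q,round(d["conf"],2),np.round(d["centre"]),np.round(at_z(c,d["centre"],z),3)[:2])
```

```text
scene [ 1.353 -0.5    0.771]
brush_boss 0.93 [220. 243.] [ 0.366 -0.215]
brush_boss 0.83 [257. 273.] [ 0.564 -0.201]
brush_boss 0.57 [246. 233.] [ 0.473 -0.28 ]
brush_collar 0.97 [215. 227.] [ 0.322 -0.251]
brush_collar 0.92 [266. 280.] [ 0.604 -0.199]
brush_collar 0.52 [254. 239.] [ 0.511 -0.275]
rack_seat 0.8 [176. 393.] [0.524 0.197]
rack 0.78 [225. 386.] [0.506 0.209]
cradle 0.65 [276. 273.] [ 0.566 -0.203]
cradle 0.17 [228. 467.] [0.635 0.432]
sprayer 0.9 [321. 170.] [ 0.603 -0.48 ]
cup 0.64 [220. 307.] [ 0.373 -0.006]
cup 0.19 [256. 274.] [ 0.492 -0.171]
paint_can 0.74 [228. 464.] [0.63  0.427]
```

View pics/top1.png

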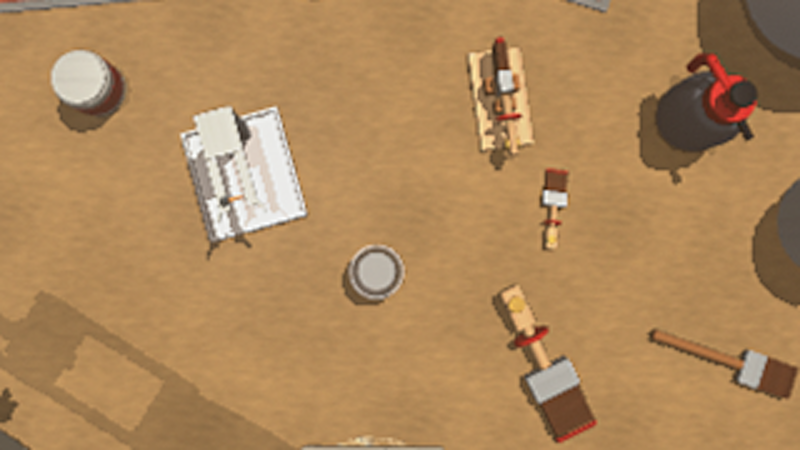

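View pics/scene0.png

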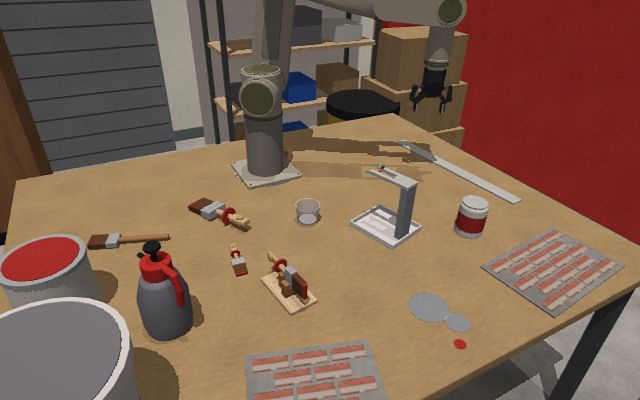

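The middle-sized brush lies in the cradle (top crop around (505,120), bosses near (0.565,-0.205)). The two loose brushes are decoys. The rack stands at about (0.515,0.20), with its mouth toward the robot. I'll fly above the rack first for a closer look.

carry_out(moves=[[0,0,-1,0,0,-0.21,1],[0,0,-1,0,0,-0.21,1],[0,0,-1,0,0,-0.21,1],[0,0,-1,0,0,-0.21,1],[0,0,0,0,0,-0.21,1],[0,0,0,0,0,-0.2,1],[-0.45,-0.95,0,0,0,0,1],[-0.45,-0.95,0,0,0,0,1],[-0.45,-0.95,0,0,0,0,1],[-0.45,-0.95,0,0,0,0,1],[-0.45,-0.95,0,0,0,0,1],[-0.45,-0.95,0,0,0,0,1],[-0.45,-0.95,0,0,0,0,1],[-0.45,-0.95,0,0,0,0,1],[-0.45,-0.95,0,0,0,0,1],[-0.45,-0.95,0,0,0,0,1],[0,0,0,0,0,0,1],[0,0,0,0,0,0,1]])

```text
time: 2.45
position: [0.5142, 0.2031, 0.3871]
ee_rot: [-3.141, -0.001, -2.946]
ft_force: [-0.1, -0.7, -0.5]
finger_gap: 0.0852
grip_force: 0.0
```

Run:
```python
from h import *
s=ctrl.state(); print(s["time"],np.round(s["position"],4),np.round(s["ee_rot"],4),np.round(s["joint_pos"],2))
c=cam("wrist"); save(c,"w1.png"); print(np.round(-c[2].T@c[3],3),np.round(c[2],2).tolist())
for q,z in (("rack_seat",.19),("rack",0)):
    for d in ctrl.mark_of("wrist",q)[:3]: print(q,round(d["conf"],2),np.round(d["centre"]),np.round(at_z(c,d["centre"],z),4)[:2])
np.save("w1.npy",np.array(c[1:],dtype=object),allow_pickle=True)
```

```text
2.45 [0.5142 0.2031 0.3871] [-3.1415e+00 -8.0000e-04 -2.9463e+00] [ 0.28 -0.01  1.34 -0.    1.81 -1.48]
[0.447 0.19  0.533] [[-0.19, 0.98, -0.0], [0.95, 0.19, 0.27], [0.26, 0.05, -0.96]]
rack_seat 0.97 [176. 320.] [0.5139 0.1993]
rack 0.97 [155. 321.] [0.5143 0.1984]Traceback (most recent call last):
  File "<stdin>", line 6, in <module>
ValueError: could not broadcast input array from shape (3,3) into shape (3,)
```

View pics/w1.png

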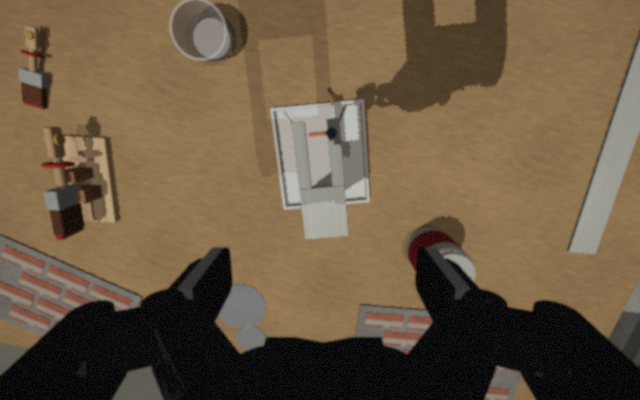

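The wrist view shows the fork from its mouth at about (120,317) to the plate end at (238,326), with the gate at (133,325). I'll take a zoomed crop to get the axis.

Run:
```python
from h import *
im=cv2.imread("pics/w1.png")[90:250,260:385]
cv2.imwrite("pics/w1c.png",cv2.resize(im,None,fx=3.75,fy=3.75,interpolation=cv2.INTER_CUBIC))
```

```text
(no output)
```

View pics/w1c.png

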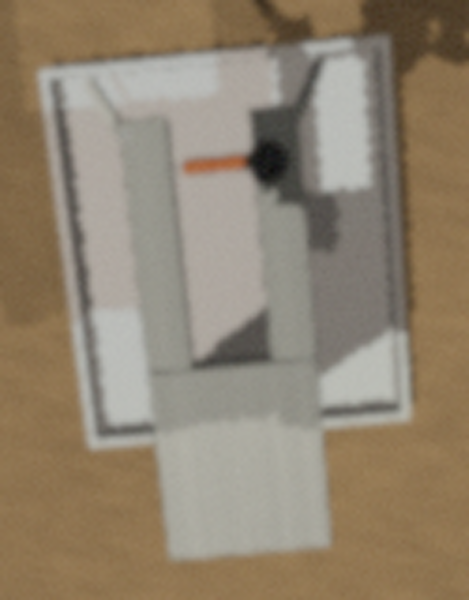

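Run:
```python
from h import *
c=cam("wrist")
f=lambda x,y,z=.19: at_z(c,(90+y/3.75,260+x/3.75),z)[:2]
P={k:f(*v) for k,v in dict(lo=(120,118),li=(166,118),ri=(250,108),ro=(298,105),cl=(191,366),cr=(270,360),pl=(170,560),pr=(330,545)).items()}
for k,v in P.items(): print(k,np.round(v,4))
m=(P["li"]+P["ri"])/2; e=(P["cl"]+P["cr"])/2; b=(P["pl"]+P["pr"])/2
for a,d in((m,e),(m,b)): print("yaw",np.arctan2(*(d-a)[::-1]),"len",np.linalg.norm(d-a))
print("gap",np.linalg.norm(P["li"]-P["ri"]),np.linalg.norm(P["cl"]-P["cr"]),"mouth",m,"closed",e)
print(ctrl.mark_of("wrist","rack_seat")[:1])
for q in("brush_boss","brush_collar"):
  for d in ctrl.mark_of("wrist",q)[:3]: print(q,round(d["conf"],2),np.round(d["centre"]),np.round(at_z(c,d["centre"],.062),3)[:2])
```

```text
lo [0.46   0.1612]
li [0.4574 0.1742]
ri [0.4498 0.1973]
ro [0.4463 0.2107]
cl [0.528  0.1951]
cr [0.5214 0.2183]
pl [0.5919 0.2005]
pr [0.5767 0.2495]
yaw 0.28622049352967743 len 0.07411141151450777
yaw 0.29159237571383445 len 0.1364773346394104
gap 0.024356117417739707 0.02415960481318653 mouth [0.45361834 0.18574752] closed [0.52471473 0.20667129]
[{'centre': [172.9, 315.1], 'conf': 0.79}]
brush_boss 0.85 [31. 30.] [ 0.418 -0.225]
brush_boss 0.63 [138.  53.] [ 0.56  -0.199]
brush_collar 0.84 [162.  56.] [ 0.598 -0.196]
brush_collar 0.65 [53. 29.] [ 0.447 -0.229]
```

Fork checks: gap 24.2 mm, prong length 74 mm, seat ≈ (0.5136, 0.2034), yaw 0.288. Next, over to the brush.

carry_out(moves=[[0.07,-0.93,0,0,0,0,1],[0.07,-0.93,0,0,0,0,1],[0.07,-0.93,0,0,0,0,1],[0.07,-0.93,0,0,0,0,1],[0.07,-0.93,0,0,0,0,1],[0.07,-0.93,0,0,0,0,1],[0.07,-0.93,0.3,0,0,0,1],[0.07,-0.93,0.3,0,0,0,1],[0.07,-0.93,0.3,0,0,0,1],[0.07,-0.93,0.3,0,0,0,1],[0.07,-0.93,0.3,0,0,0,1],[0,0,0,0,0,0,1],[0,0,0,0,0,0,1]])

```text
time: 3.88
position: [0.5635, -0.2029, 0.3257]
ee_rot: [3.14, -0.002, -2.944]
ft_force: [0.8, 1.0, 0.2]
finger_gap: 0.0855
grip_force: 0.0
```

Run:
```python
from h import *
s=ctrl.state(); print(s["time"],np.round(s["position"],4),np.round(s["ee_rot"],4))
c=cam("wrist")
for q,z in (("brush_boss",.062),("brush_collar",.062),("brush",.062)):
    for d in ctrl.mark_of("wrist",q)[:3]: print(q,round(d["conf"],2),np.round(d["centre"]),np.round(at_z(c,d["centre"],z),4)[:2])
r,k=map(int,proj(c,(0.6,-.2,.06))); r0,k0=max(r-75,0),max(k-100,0); print(r0,k0)
cv2.imwrite("pics/w2.png",cv2.resize(c[0][r0:r0+150,k0:k0+200,::-1],None,fx=4,fy=4,interpolation=cv2.INTER_CUBIC))
```

```text
3.8833 [ 0.5635 -0.2029  0.3257] [ 3.1399e+00 -2.4000e-03 -2.9440e+00]
brush_boss 0.96 [ 47. 299.] [ 0.4247 -0.26  ]
brush_boss 0.91 [164. 327.] [ 0.5576 -0.1981]
brush_collar 0.84 [194. 322.] [ 0.5993 -0.1974]
brush_collar 0.66 [ 73. 291.] [ 0.4552 -0.2649]
brush 0.82 [ 47. 293.] [ 0.4264 -0.2669]
brush 0.71 [164. 327.] [ 0.5575 -0.1982]
brush 0.18 [180. 580.] [0.5122 0.1426]
118 219
```

View pics/w2.png

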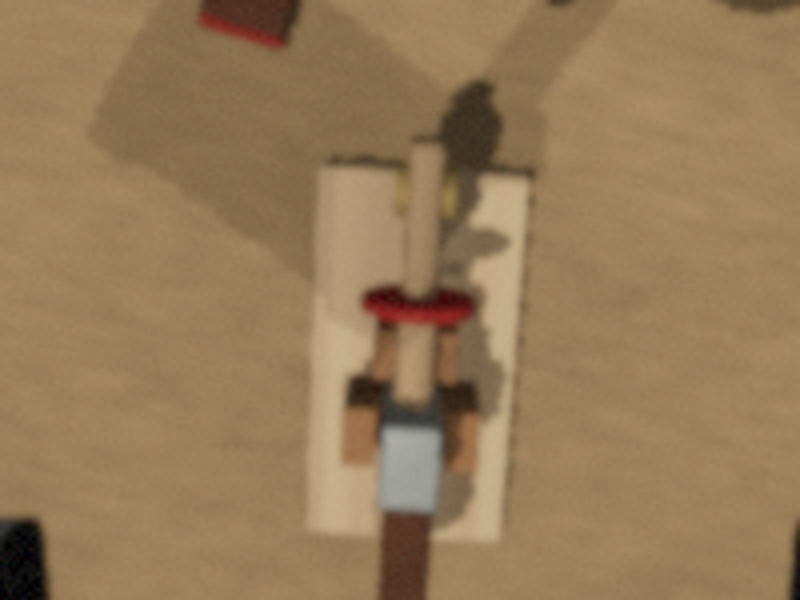

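Run:
```python
from h import *
c=cam("wrist")
f=lambda x,y,z: at_z(c,(118+y/4,219+x/4),z)[:2]
b1,b2=f(401,193,.062),f(452,195,.062); l,r=f(364,303,.062),f(475,305,.062); t=f(428,142,.073); fe=f(411,428,.087); ff=f(409,513,.087)
b=(b1+b2)/2; co=(l+r)/2
print("boss",b,np.linalg.norm(b1-b2),"collar",co,np.linalg.norm(l-r),"d",np.linalg.norm(co-b))
print("tab end",t,np.linalg.norm(b-t),"ferr",fe,ff,np.linalg.norm(fe-b),np.linalg.norm(ff-b))
for p,q in((b,co),(t,ff),(b,ff),(t,fe)): print(np.arctan2(*(q-p)[::-1]))
```

```text
boss [ 0.56430665 -0.19741107] 0.017202168049499814 collar [ 0.60230316 -0.19204252] 0.038339755499004716 d 0.03837389997586235
tab end [ 0.54576286 -0.20079976] 0.01885086958958351 ferr [ 0.63838189 -0.18755406] [ 0.66865555 -0.18211196] 0.07472818394441597 0.10546447769295089
0.14036158453795838
0.1509099359219041
0.1455777904938068
0.14204956287933324
```

Boss at (0.564,-0.198), yaw 0.145. The collar, tab and ferrule distances all match the given sizes, so I'm going down.

carry_out(moves=[[-0.03,0.1,0,0,0,0.1,1],[0,0,0.8,0,0,0,1],[0,0,0.9,0,0,0,1],[0,0,0.9,0,0,0,1],[0,0,0.9,0,0,0,1],[0,0,0.9,0,0,0,1],[0,0,0.9,0,0,0,1],[0,0,0.7,0,0,0,1],[0,0,0.52,0,0,0,1],[0,0,0,0,0,0,1],[0,0,0,0,0,0,1],[0,0,0,0,0,0,1]])

```text
time: 5.13
position: [0.5659, -0.1976, 0.069]
ee_rot: [-3.14, 0.003, -2.993]
ft_force: [1.1, -0.0, 0.5]
finger_gap: 0.0853
grip_force: 0.0
```

Run:
```python
from h import *
s=ctrl.state(); print(s["time"],np.round(s["position"],4),np.round(s["ee_rot"],4),s["ft_force"])
c=cam("wrist"); save(c,"w3.png")
for q in("brush_boss","brush_collar"):
    for d in ctrl.mark_of("wrist",q)[:2]: print(q,round(d["conf"],2),np.round(d["centre"]),np.round(at_z(c,d["centre"],.062),4)[:2])
```

```text
5.1333 [ 0.5659 -0.1976  0.069 ] [-3.1400e+00  2.5000e-03 -2.9933e+00] [ 1.08960837 -0.00679798  0.45418927]
brush_boss 0.94 [237. 319.] [ 0.5612 -0.2004]
brush_collar 0.79 [302. 320.] [ 0.6001 -0.1943]
brush_collar 0.66 [  6. 229.] [ 0.4591 -0.255 ]
```

View pics/w3.png

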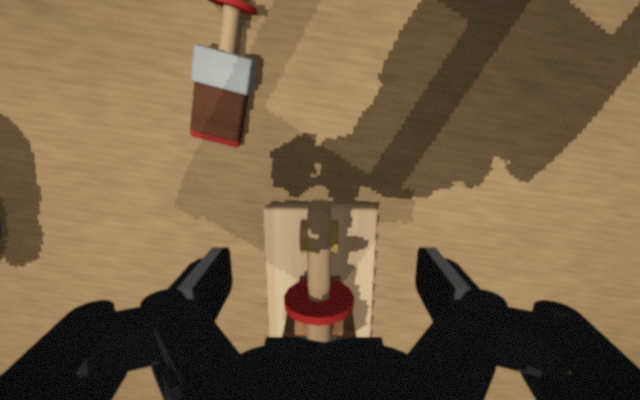

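Both brass bosses show at about (236,320), centred between the open fingers. I'll shift back 3 mm, go 4 mm lower and close at 70 N.

carry_out(moves=[[0.09,0,0.12,0,0,0,1],[0,0,0,0,0,0,1],[0,0,0,0,0,0,0],[0,0,0,0,0,0,0],[0,0,0,0,0,0,0],[0,0,0,0,0,0,0],[0,0,0,0,0,0,0],[0,0,0,0,0,0,0],[0,0,0,0,0,0,0],[0,0,0,0,0,0,0],[0,0,0,0,0,0,0]], newtons=70)

```text
time: 6.2
position: [0.5609, -0.1983, 0.062]
ee_rot: [-3.141, 0.0, -2.994]
ft_force: [-0.1, -1.0, 1.4]
finger_gap: 0.0162
grip_force: 68.4
```

Run:
```python
from h import *
c=cam("wrist")
for q in("brush_boss","brush_collar"):
    for d in ctrl.mark_of("wrist",q)[:2]: print(q,round(d["conf"],2),np.round(d["centre"]),np.round(at_z(c,d["centre"],.062),4)[:2])
cv2.imwrite("pics/w4.png",cv2.resize(c[0][170:345,210:430,::-1],None,fx=3,fy=3,interpolation=cv2.INTER_CUBIC))
```

```text
brush_boss 0.82 [253. 322.] [ 0.5616 -0.1987]
brush_collar 0.77 [314. 319.] [ 0.5978 -0.1951]
brush_collar 0.63 [ 13. 227.] [ 0.4585 -0.2541]
```

View pics/w4.png

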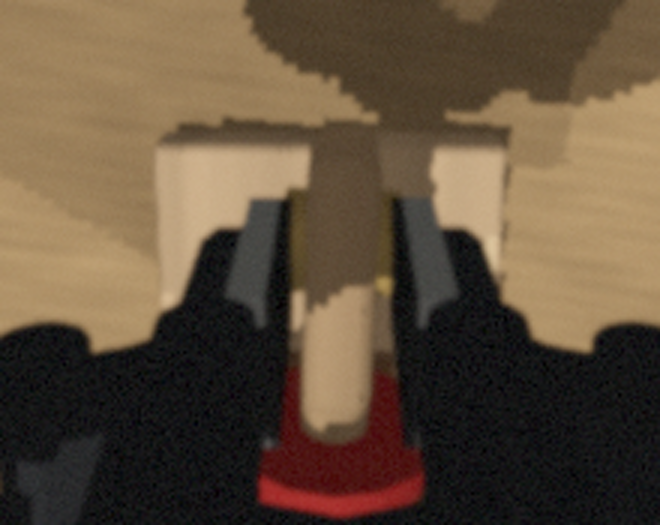

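Both pads sit flat on the brass bosses at (290,240) and (385,240) in the crop. Lifting now.

carry_out(moves=[[0,0,-0.2,0,0,0,0],[0,0,-0.4,0,0,0,0],[0,0,-0.6,0,0,0,0],[0,0,-0.7,0,0,0,0],[0,0,-0.7,0,0,0,0],[0,0,-0.7,0,0,0,0],[0,0,-0.7,0,0,0,0],[0,0,-0.7,0,0,0,0],[0,0,-0.7,0,0,0,0],[0,0,-0.6,0,0,0,0],[0,0,-0.4,0,0,0,0],[0,0,-0.2,0,0,0,0],[0,0,0,0,0,0,0],[0,0,0,0,0,0,0],[0,0,0,0,0,0,0],[0,0,0,0,0,0,0]])

```text
time: 7.68
position: [0.5602, -0.1979, 0.3237]
ee_rot: [3.14, -0.003, -2.994]
ft_force: [-0.5, 0.7, -1.6]
finger_gap: 0.0163
grip_force: 68.7
```

Run:
```python
from h import *
s=ctrl.state(); p=np.array(s["position"]); print(p,s["ft_force"],s["ft_torque"])
for n in("scene","top"):
    c=cam(n); print(n,"expect boss",proj(c,p-[0,0,.003]),"collar level",proj(c,p+[.0405,.006,-.003]),"down",proj(c,p-[0,0,.044]))
    for q in("brush_boss","brush_collar"):
        for d in ctrl.mark_of(n,q)[:3]: print(q,round(d["conf"],2),np.round(d["centre"]))
```

```text
[ 0.56019176 -0.19787572  0.32370973] [-0.4575985   0.66394775 -1.56523427] [0.0045346  0.19497747 0.00857657]
scene expect boss [169.0282568  269.53238083] collar level [176.21524259 278.90079462] down [184.46797591 270.21729201]
brush_boss 0.95 [220. 241.]
brush_boss 0.78 [245. 233.]
brush_boss 0.56 [171. 269.]
brush_collar 0.94 [179. 279.]
brush_collar 0.89 [256. 236.]
brush_collar 0.77 [218. 227.]
top expect boss [168.17633327 385.19493088] collar level [154.92451853 383.18875316] down [169.93482033 383.04552604]
brush_boss 0.5 [216. 389.]
brush_collar 0.79 [256. 383.]
brush_collar 0.62 [207. 390.]
```

carry_out(moves=[[0,0,0,0,0,0,0],[0,0,0,0,0,0,0],[0,0,0,0,0,0,0],[0,0,0,0,0,0,0]], newtons=20)

```text
time: 8.32
position: [0.5609, -0.1982, 0.326]
ee_rot: [-3.142, 0.0, -2.994]
ft_force: [0.2, 0.1, -2.5]
finger_gap: 0.0159
grip_force: 68.7
```

```bash
cat > chk.py <<'E'
from h import *
s=ctrl.state(); p=np.array(s["position"]); print(round(s["time"],2),p.round(4),"F",np.round(s["ft_force"],2),"T",np.round(s["ft_torque"],3),"gap",round(s["finger_gap"],4),"grip",s["grip_force"])
c=cam("scene"); y=s["ee_rot"][2]; u=np.array([-np.cos(y),-np.sin(y),0])
b=p-[0,0,.003]
print("boss",proj(c,b).round(),"collar by angle",[(a,proj(c,b+.0385*(u*np.cos(a/57.3)-np.array([0,0,1])*np.sin(a/57.3))).round().tolist()) for a in(0,30,60,90)])
for q in("brush_boss","brush_collar"): print(q,[(round(d["conf"],2),np.round(d["centre"]).tolist()) for d in ctrl.mark_of("scene",q)[:3]])
E
python3 chk.py
```

```text
8.32 [ 0.5609 -0.1982  0.326 ] F [ 0.23  0.12 -2.51] T [-0.046  0.138  0.023] gap 0.0159 grip 68.73811841011047
boss [168. 269.] collar by angle [(0, [175.0, 278.0]), (30, [182.0, 277.0]), (60, [184.0, 274.0]), (90, [183.0, 270.0])]
brush_boss [(0.96, [168.0, 267.0]), (0.77, [246.0, 232.0]), (0.65, [218.0, 244.0])]
brush_collar [(0.89, [253.0, 233.0]), (0.56, [215.0, 227.0]), (0.55, [228.0, 387.0])]
```

carry_out(moves=[[0,0,0,0,0,0,0.16],[0,0,0,0,0,0,0.16],[0,0,0,0,0,0,0.16]], newtons=20)

```text
time: 8.72
position: [0.5609, -0.1982, 0.3259]
ee_rot: [3.142, -0.0, -2.994]
ft_force: [-0.0, -0.5, -1.7]
finger_gap: 0.0163
grip_force: 68.7
```

carry_out(moves=[[0,0,0,0,0,0,0.19],[0,0,0,0,0,0,0.19]], newtons=20)

```text
time: 8.88
position: [0.5609, -0.1982, 0.3259]
ee_rot: [-3.142, -0.0, -2.994]
ft_force: [0.7, 0.2, -1.6]
finger_gap: 0.0162
grip_force: 64.5
```

carry_out(moves=[[0,0,0,0,0,0,0.2],[0,0,0,0,0,0,0.2]], newtons=20)

```text
time: 9.05
position: [0.5609, -0.1982, 0.3259]
ee_rot: [3.142, -0.0, -2.994]
ft_force: [0.3, 0.5, -0.9]
finger_gap: 0.0173
grip_force: 50.1
```

carry_out(moves=[[0,0,0,0,0,0,0.21],[0,0,0,0,0,0,0.22],[0,0,0,0,0,0,0.22]], newtons=20)

```text
time: 9.3
position: [0.561, -0.1982, 0.326]
ee_rot: [-3.142, 0.0, -2.994]
ft_force: [0.6, 1.1, -0.9]
finger_gap: 0.0185
grip_force: 20.1
```

```bash
python3 chk.py
```

```text
9.3 [ 0.561  -0.1982  0.326 ] F [ 0.56  1.12 -0.87] T [-0.008  0.094  0.05 ] gap 0.0185 grip 20.10662466287613
boss [168. 269.] collar by angle [(0, [175.0, 278.0]), (30, [182.0, 277.0]), (60, [184.0, 274.0]), (90, [183.0, 270.0])]
brush_boss [(0.81, [168.0, 266.0]), (0.81, [219.0, 241.0]), (0.65, [248.0, 231.0])]
brush_collar [(0.77, [177.0, 278.0]), (0.77, [253.0, 237.0]), (0.74, [216.0, 226.0])]
```

carry_out(moves=[[0,0,0,0,0,0,0.227],[0,0,0,0,0,0,0.227],[0,0,0,0,0,0,0.227],[0,0,0,0,0,0,0.227]], newtons=20)

```text
time: 9.78
position: [0.5608, -0.1982, 0.3259]
ee_rot: [-3.142, -0.0, -2.994]
ft_force: [-1.8, 0.1, -1.2]
finger_gap: 0.0196
grip_force: 6.6
```

```bash
python3 chk.py
```

```text
9.78 [ 0.5608 -0.1982  0.3259] F [-1.76  0.05 -1.18] T [-0.005 -0.017 -0.015] gap 0.0196 grip 6.631231382489204
boss [168. 269.] collar by angle [(0, [175.0, 278.0]), (30, [182.0, 277.0]), (60, [184.0, 274.0]), (90, [183.0, 270.0])]
brush_boss [(0.94, [166.0, 267.0]), (0.88, [245.0, 232.0]), (0.82, [221.0, 243.0])]
brush_collar [(0.84, [253.0, 236.0]), (0.79, [179.0, 264.0]), (0.56, [218.0, 227.0])]
```

carry_out(moves=[[0,0,0,0,0,0,0.227],[0,0,0,0,0,0,0.227],[0,0,0,0,0,0,0.227],[0,0,0,0,0,0,0.227],[0,0,0,0,0,0,0.227],[0,0,0,0,0,0,0.227]], newtons=20)

```text
time: 10.43
position: [0.5609, -0.1982, 0.3258]
ee_rot: [3.142, -0.0, -2.994]
ft_force: [0.3, 0.5, -2.9]
finger_gap: 0.0193
grip_force: 5.8
```

```bash
python3 chk.py
python3 - <<'E'
from h import *
c=cam("scene"); cv2.imwrite("pics/s5.png",cv2.resize(c[0][110:280,190:350,::-1],None,fx=3.5,fy=3.5,interpolation=cv2.INTER_CUBIC))
E
```

```text
10.43 [ 0.5609 -0.1982  0.3258] F [ 0.28  0.51 -2.91] T [-0.001 -0.102  0.093] gap 0.0193 grip 5.800786167383194
boss [168. 269.] collar by angle [(0, [175.0, 278.0]), (30, [182.0, 277.0]), (60, [184.0, 274.0]), (90, [183.0, 270.0])]
brush_boss [(0.9, [220.0, 241.0]), (0.89, [164.0, 265.0]), (0.69, [248.0, 231.0])]
brush_collar [(0.79, [182.0, 269.0]), (0.75, [253.0, 235.0]), (0.69, [214.0, 226.0])]
```

View pics/s5.png

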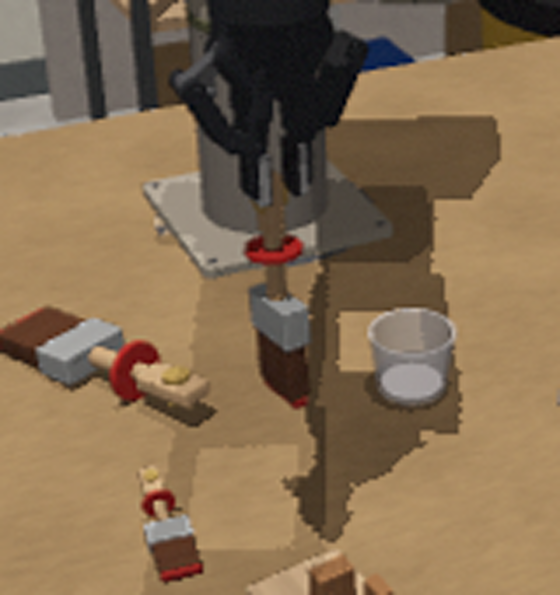

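The brush hangs bristles down, with its collar at (247,273) and tip at about (395,287) in the crop. I'll grip firmly and estimate the tilt and slip.

carry_out(moves=[[0,0,0,0,0,0,0],[0,0,0,0,0,0,0],[0,0,0,0,0,0,0],[0,0,0,0,0,0,0],[0,0,0,0,0,0,0],[0,0,0,0,0,0,0],[0,0,0,0,0,0,0],[0,0,0,0,0,0,0]], newtons=70)

```text
time: 11.3
position: [0.5609, -0.1982, 0.3259]
ee_rot: [3.142, -0.0, -2.994]
ft_force: [0.1, -0.3, -1.5]
finger_gap: 0.013
grip_force: 68.4
```

```bash
cat > fit.py <<'E'
from h import *
from scipy.optimize import least_squares
s=ctrl.state(); p=np.array(s["position"]); c=cam("scene"); print("gap",s["finger_gap"],"grip",s["grip_force"])
a=c[0].astype(int); r,g,b=a[...,0],a[...,1],a[...,2]
# red collar pixels near the expected place
e=proj(c,p-[0,0,.0415]); m=(r>120)&(g<60)&(b<60); yy,xx=np.nonzero(m)
k=(abs(yy-e[0])<12)&(abs(xx-e[1])<16); print("expected collar",e.round(1),"seen",k.sum(),(yy[k].min()+yy[k].max())/2 if k.any() else None,(xx[k].min()+xx[k].max())/2 if k.any() else None, "mean",yy[k].mean(),xx[k].mean())
y=s["ee_rot"][2]; u=np.array([-np.cos(y),-np.sin(y),0])
for t in(-20,-10,0,10,20):
    d=np.array([0,0,-1])*np.cos(t/57.3)+u*np.sin(t/57.3); print(t,proj(c,p-[0,0,.003]+.0385*d).round(1),"ferr mid",proj(c,p-[0,0,.003]+.09*d).round(1),"tip",proj(c,p-[0,0,.003]+.155*d).round(1))
E
python3 fit.py
```

```text
gap 0.012968693557105507 grip 68.44371914863586
expected collar [182.9 270.1] seen 46 181.5 267.5 mean 182.08695652173913 268.2826086956522
-20 [179.7 267.2] ferr mid [194.  264.4] tip [210.6 261.2]
-10 [181.5 268.7] ferr mid [198.1 267.6] tip [217.6 266.4]
0 [182.9 270.1] ferr mid [201.4 270.9] tip [223.5 271.9]
10 [183.9 271.6] ferr mid [203.9 274.3] tip [228.  277.5]
20 [184.4 273. ] ferr mid [205.3 277.6] tip [230.9 283.2]
```

Run:
```python
from h import *
c=cam("wrist"); p=np.array(ctrl.state()["position"])
print("exp boss",proj(c,p-[0,0,.003]),"collar",proj(c,p-[0,0,.0415]))
for q in("brush_boss","brush_collar"): print(q,[(round(d["conf"],2),np.round(d["centre"]).tolist()) for d in ctrl.mark_of("wrist",q)[:3]])
a=cv2.resize(c[0][190:340,230:410,::-1],None,fx=3,fy=3,interpolation=cv2.INTER_CUBIC)
s=cam("scene"); b=cv2.resize(s[0][140:230,235:305,::-1],None,fx=5,fy=5,interpolation=cv2.INTER_CUBIC)[:450,:255]
cv2.imwrite("pics/m6.png",np.hstack([a,b]))
```

```text
exp boss [249.27049407 322.61882438] collar [224.01869746 322.82127011]
brush_boss [(0.77, [49.0, 286.0]), (0.56, [227.0, 322.0])]
brush_collar [(0.84, [72.0, 284.0]), (0.59, [205.0, 325.0])]
```

View pics/m6.png

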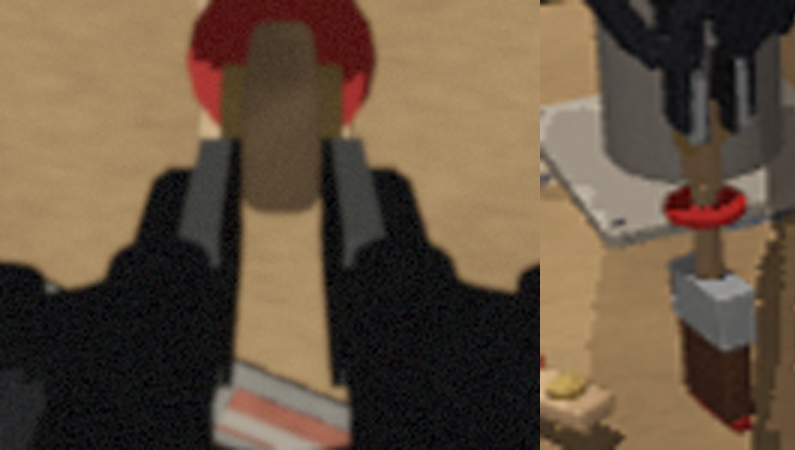

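```bash
cat > fit2.py <<'E'
from h import *
from scipy.optimize import least_squares
s=ctrl.state(); p=np.array(s["position"]); y=s["ee_rot"][2]; u=np.array([-np.cos(y),-np.sin(y),0]); v=np.array([-u[1],u[0],0]); zz=np.array([0,0,1.])
def red(c,e,w):
    a=cv2.cvtColor(c[0],cv2.COLOR_RGB2HSV); m=((a[...,0]<8)|(a[...,0]>172))&(a[...,1]>170)&(a[...,2]>50)
    n,l,st,_=cv2.connectedComponentsWithStats(cv2.morphologyEx(m.astype(np.uint8),cv2.MORPH_CLOSE,np.ones((3,3))))
    i=min((i for i in range(1,n) if st[i,4]>25),key=lambda i:abs(st[i,1]+st[i,3]/2-e[0])+abs(st[i,0]+st[i,2]/2-e[1])); return st[i,:4].astype(float)
w,sc=cam("wrist"),cam("scene")
R1=red(w,(205,325),60); R2=red(sc,proj(sc,p-[0,0,.0415]),20); print("wrist collar box",R1,"scene",R2,"f",w[1][0,0])
th=np.linspace(0,6.283,60)
def model(q):
    dx,dy,dz,t=q; ax=u*np.sin(t)-zz*np.cos(t); up=u*np.cos(t)+zz*np.sin(t); b=p-[0,0,.003]+u*dx+v*dy+zz*dz
    def box(c):
        P=np.array([proj(c,b+ax*h+.02*(np.cos(a)*up+np.sin(a)*v)) for h in(.036,.041) for a in th]); return P.min(0),P.max(0)
    return b,ax,up,box
def res(q):
    b,ax,up,box=model(q); lo,hi=box(w); l2,h2=box(sc)
    r=[lo[0]-R1[1],lo[1]-R1[0],hi[1]-(R1[0]+R1[2])]
    r+=[2*(l2[0]-R2[1]),2*(l2[1]-R2[0]),2*(h2[0]-(R2[1]+R2[3])),2*(h2[1]-(R2[0]+R2[2]))]
    if T: r+=[proj(w,b-.018*ax+.011*up)[0]-T]
    return np.array(r)
import sys
T=float(sys.argv[1]) if len(sys.argv)>1 else 0
f=least_squares(res,[0,0,0,0],x_scale=[.01,.01,.01,.1],loss="soft_l1"); b,ax,up,_=model(f.x)
print("boss offset u,v,z mm",(f.x[:3]*1e3).round(1),"tilt deg",round(f.x[3]*57.3,1),"res",res(f.x).round(1))
print("collar face - TCP, world mm",((b+.041*ax-p)*1e3).round(1))
print("pred boss -x edge row",proj(w,b-.009*up+.01*v)[0].round(1),"boss px",proj(w,b).round(1))
E
python3 fit2.py 260
```

```text
wrist collar box [293. 179.  61.  51.] scene [260. 177.  16.   9.] f 308.58138845056885
boss offset u,v,z mm [-12.3   0.3  -0.7] tilt deg 5.0 res [-0.1 -1.4  1.  -0.1 -0.6  0.4  1.7 -0.1]
collar face - TCP, world mm [ -8.7  -1.  -44.5]
pred boss -x edge row 209.7 boss px [226.7 323.2]
```

The fit is tight: the brush slid 12 mm along the pads but hangs 5° off vertical, firmly held. I'll turn the tool 90° so the gate push runs along the stiff finger axis, then go to the fork mouth.

carry_out(moves=[[0,0,0,0,0,0.1,0],[0,0,0,0,0,0.22,0],[0,0,0,0,0,0.23,0],[0,0,0,0,0,0.23,0],[0,0,0,0,0,0.23,0],[0,0,0,0,0,0.23,0],[0,0,0,0,0,0.23,0],[0,0,0,0,0,0.23,0],[0,0,0,0,0,0.23,0],[0,0,0,0,0,0.23,0],[0,0,0,0,0,0.23,0],[0,0,0,0,0,0.22,0],[0,0,0,0,0,0.12,0],[0,0,0,0,0,0,0]])

```text
time: 12.82
position: [0.5609, -0.1982, 0.3259]
ee_rot: [-3.142, -0.0, 1.857]
ft_force: [-0.0, -0.3, -2.6]
finger_gap: 0.013
grip_force: 68.4
```

carry_out(moves=[[0.3,-0.05,0,0,0,0,0],[0.6,-0.05,0,0,0,0,0],[0.8,-0.06,0,0,0,0,0],[0.8,-0.06,0,0,0,0,0],[0.8,-0.06,0,0,0,0,0],[0.8,-0.06,0,0,0,0,0],[0.8,-0.06,0,0,0,0,0],[0.8,-0.06,0,0,0,0,0],[0.8,-0.06,0,0,0,0,0],[0.8,-0.06,0,0,0,0,0],[0.8,-0.06,0,0,0,0,0],[0.8,-0.05,0,0,0,0,0],[0.6,-0.05,0,0,0,0,0],[0.3,-0.05,0,0,0,0,0],[0,0,0,0,0,0,0],[0,0,0,0,0,0,0]])

```text
time: 14.15
position: [0.4184, 0.1692, 0.3261]
ee_rot: [3.141, 0.0, 1.863]
ft_force: [-0.4, 0.3, -2.1]
finger_gap: 0.0135
grip_force: 68.5
```

```bash
python3 - <<'E'
from h import *
s=ctrl.state(); print(s["time"],np.round(s["position"],4),np.round(s["ee_rot"],4),np.round(s["joint_pos"],2),s["finger_gap"],s["grip_force"])
E
python3 fit2.py
```

```text
14.15 [0.4184 0.1692 0.3261] [3.1411e+00 2.0000e-04 1.8635e+00] [ 0.27 -0.3   1.71 -0.    1.72 -0.02] 0.01346084127974638 68.53891611099243
wrist collar box [293. 176.  61.  52.] scene [363. 131.  13.   6.] f 308.58138845056885
boss offset u,v,z mm [-16.4  -0.9  -2.3] tilt deg 9.3 res [-0.  -1.1  1.   0.3 -0.6  0.1  0.6]
collar face - TCP, world mm [ -3.7   9.1 -45.8]
pred boss -x edge row 200.1 boss px [217.4 323.5]
```

carry_out(moves=[[-0.01,0,0.2,0,0,0,0],[-0.01,0,0.4,0,0,0,0],[-0.01,0,0.4,0,0,0,0],[-0.01,0,0.4,0,0,0,0],[0,0,0.32,0,0,0,0],[0,0,0.2,0,0,0,0],[0,0,0,0,0,0,0],[0,0,0,0,0,0,0]])

```text
time: 14.92
position: [0.4194, 0.1667, 0.2489]
ee_rot: [-3.141, -0.0, 1.859]
ft_force: [-0.4, -0.2, -1.3]
finger_gap: 0.0131
grip_force: 69.1
```

```bash
python3 fit2.py
python3 - <<'E'
from h import *
s=ctrl.state(); p=np.array(s["position"]); print(p.round(4),np.round(s["ee_rot"],4))
c=cam("wrist"); ex=np.array([.9588,.284,0]); ey=np.array([-.284,.9588,0]); S=np.array([.5136,.2034,.19])
g=c[0][:,:,::-1].copy()
for yy in(-.012,.012):
    a,b=[tuple(int(round(q*1)) for q in proj(c,S+ex*x+ey*yy)[::-1]) for x in(-.063,.012)]; cv2.line(g,a,b,(0,255,0),1); print(a,b)
print("neck proj",proj(c,p+[0,0,-.045]),"d",[(d["conf"],np.round(at_z(c,d["centre"],.19),4)[:2]) for d in ctrl.mark_of("wrist","rack_seat")[:1]])
g=np.hstack([c[0][60:300,200:470,::-1],g[60:300,200:470]])
cv2.imwrite("pics/w7.png",cv2.resize(g,None,fx=1.48,fy=1.48,interpolation=cv2.INTER_CUBIC)); cv2.imwrite("pics/w7full.png",c[0][:,:,::-1])
E
```

```text
wrist collar box [293. 179.  61.  51.] scene [361. 154.  13.   6.] f 308.58138845056885
boss offset u,v,z mm [-17.   -0.3   0.3] tilt deg 11.7 res [-0.4 -0.5  2.5 -0.1 -1.5  0.1 -1.2]
collar face - TCP, world mm [ -2.7   8.2 -42.8]
pred boss -x edge row 200.3 boss px [217.9 324.7]
[0.42   0.1671 0.2502] [ 3.14   -0.      1.8594]
(377, 219) (483, 219)
(379, 186) (488, 186)
neck proj [221.37241412 324.78041209] d []
```

View pics/w7.png

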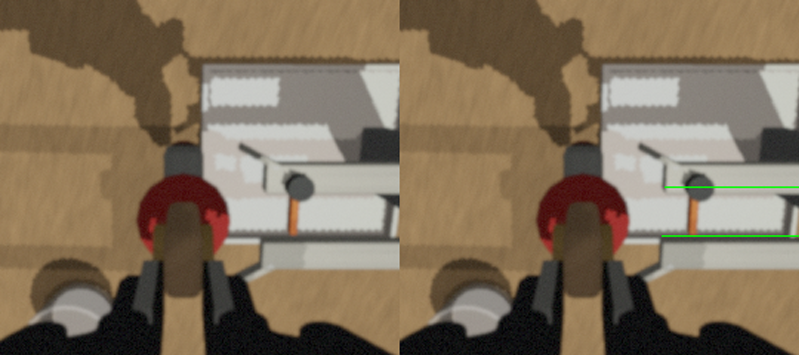

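Run:
```python
from h import *
c=cam("wrist"); ex=np.array([.9588,.284]); ey=np.array([-.284,.9588]); S=np.array([.5136,.2034])
F=lambda r,k,z: (lambda d:np.round([d@ex*1e3,d@ey*1e3],1))(at_z(c,(r,k),z)[:2]-S)
L=lambda x,y:(60+y/1.48,200+x/1.48)
print("prong edges",F(*L(330,190),.19),F(*L(330,240),.19),"mouths",F(*L(266,190),.19),F(*L(262,240),.19),"pivot cap",F(*L(300,187),.197))
for z in(.204,.207,.21): print("collar (top edge-20mm)",z,F(179,323.5,z)-[0,20], "left/right",F(209,293,z),F(209,354,z))
```

```text
prong edges [-32.3  10.4] [-30.2 -14.2] mouths [-62.1  10.4] [-62.8 -14.2] pivot cap [-48.2  13.5]
collar (top edge-20mm) 0.204 [-1.008e+02 -1.000e-01] left/right [-120.7   -0. ] [-80.9  -0.1]
collar (top edge-20mm) 0.207 [-100.8    0.5] left/right [-120.4    0.9] [-81.2   0.9]
collar (top edge-20mm) 0.21 [-100.8    1.2] left/right [-120.1    1.8] [-81.5   1.8]
```

The wrist view shows the collar at (220,183), and the fork gap centred at row 215 with its mouth at col 264. The neck is lined up within 2 mm and the mouth distance is 38 mm, as expected. Pushing in along tool y.

carry_out(moves=[[-0.02,0.1,0,0,0,0,0],[0,0.2,0,0,0,0,0],[0,0.2,0,0,0,0,0],[0,0.2,0,0,0,0,0],[0,0.2,0,0,0,0,0],[0,0.2,0,0,0,0,0],[0,0.2,0,0,0,0,0],[0,0.2,0,0,0,0,0],[0,0.2,0,0,0,0,0],[0,0.2,0,0,0,0,0],[0,0.2,0,0,0,0,0],[0,0.2,0,0,0,0,0],[0,0.2,0,0,0,0,0],[0,0.15,0,0,0,0,0],[0,0,0,0,0,0,0],[0,0,0,0,0,0,0],[0,0,0,0,0,0,0]])

```text
time: 16.58
position: [0.5211, 0.1964, 0.249]
ee_rot: [-3.141, -0.0, 1.86]
ft_force: [0.1, -1.0, -1.5]
finger_gap: 0.0127
grip_force: 71.1
```

```bash
python3 fit2.py
python3 - <<'E'
from h import *
s=ctrl.state(); p=np.array(s["position"]); print(s["time"],p.round(4),np.round(s["ft_force"],1),s["grip_force"])
c=cam("wrist"); ex=np.array([.9588,.284]); ey=np.array([-.284,.9588]); S=np.array([.5136,.2034])
d=p[:2]-S; print("TCP rack mm",d@ex*1e3,d@ey*1e3)
a=cv2.cvtColor(c[0],cv2.COLOR_RGB2HSV); m=(a[...,0]>8)&(a[...,0]<16)&(a[...,1]>190)&(a[...,2]>120); y,x=np.nonzero(m)
print("orange px",len(y), [np.round((lambda w:((w-S)@ex*1e3,(w-S)@ey*1e3))(at_z(c,(r,k),.188)[:2]),1) for r,k in zip(y[::max(1,len(y)//8)],x[::max(1,len(y)//8)])])
E
```

```text
wrist collar box [294. 179.  60.  50.] scene [389. 166.  13.   7.] f 308.58138845056885
boss offset u,v,z mm [-15.7   0.2  -0.3] tilt deg 10.2 res [-0.3 -0.6  3.1  0.2 -2.5 -0.1 -0.4]
collar face - TCP, world mm [ -2.2   8.2 -43.7]
pred boss -x edge row 202.3 boss px [219.8 325.7]
16.6833 [0.5211 0.1964 0.2492] [ 0.2  0.2 -2. ] 71.1093020439148
TCP rack mm 5.1824621119754335 -8.81012763526315
orange px 0 []
```

carry_out(moves=[[0,-0.12,0,0,0,0,0],[0,0,0.1,0,0,0,0],[0,0,0.1,0,0,0,0],[0,0,0.1,0,0,0,0],[0,0,0,0,0,0,0],[0,0,0,0,0,0,0]])

```text
time: 17.23
position: [0.5163, 0.195, 0.2364]
ee_rot: [-3.14, 0.0, 1.859]
ft_force: [0.6, -0.9, -1.9]
finger_gap: 0.0124
grip_force: 71.1
```

```bash
python3 fit2.py
cat > gate.py <<'E'
from h import *
s=ctrl.state(); p=np.array(s["position"]); print(s["time"],p.round(4),np.round(s["ft_force"],1),np.round(s["ft_torque"],2),s["grip_force"])
ex=np.array([.9588,.284]); ey=np.array([-.284,.9588]); S=np.array([.5136,.2034]); d=p[:2]-S; print("TCP rack mm",d@ex*1e3,d@ey*1e3)
for n in("wrist","scene"):
    c=cam(n); e=proj(c,np.r_[S-.048*ex,.188]); a=cv2.cvtColor(c[0],cv2.COLOR_RGB2HSV); m=(a[...,0]>4)&(a[...,0]<18)&(a[...,1]>165)&(a[...,2]>90); y,x=np.nonzero(m); k=(abs(y-e[0])<45)&(abs(x-e[1])<45); y,x=y[k],x[k]
    w=np.array([[(q-S)@ex*1e3,(q-S)@ey*1e3] for q in (at_z(c,(r,t),.186)[:2] for r,t in zip(y,x))]); print(n,e.round(),len(y),w.min(0).round(1) if len(y) else "",w.max(0).round(1) if len(y) else "")
E
python3 gate.py
```

```text
wrist collar box [294. 179.  60.  51.] scene [387. 170.  13.   6.] f 308.58138845056885
boss offset u,v,z mm [-23.4   0.2  -3.6] tilt deg 22.5 res [-0.4 -0.4  2.9 -0.5 -2.1  0.4 -0.9]
collar face - TCP, world mm [ -2.1   7.5 -44.4]
pred boss -x edge row 186.4 boss px [203.6 325.6]
17.3333 [0.5167 0.1951 0.2371] [ 0.6  0.5 -1.8] [-0.01  0.01 -0.02] 71.13306641578674
TCP rack mm 0.616975574370745 -8.862801037636677
wrist [207. 251.] 114 [-49.4 -11.5] [-46.    4.7]
scene [169. 380.] 11 [-49.6  -8.1] [-11.1  37.8]
```

The gate is shut behind the neck. Lowering in small steps to contact.

carry_out(moves=[[0,0,0.04,0,0,0,0],[0,0,0.03,0,0,0,0],[0,0,0,0,0,0,0],[0,0,0,0,0,0,0]])

```text
time: 17.77
position: [0.5166, 0.195, 0.2341]
ee_rot: [-3.141, -0.0, 1.859]
ft_force: [0.7, 0.9, -1.2]
finger_gap: 0.0128
grip_force: 71.1
```

carry_out(moves=[[0,0,0.03,0,0,0,0],[0,0,0.02,0,0,0,0],[0,0,0,0,0,0,0],[0,0,0,0,0,0,0]])

```text
time: 18.1
position: [0.5169, 0.195, 0.2326]
ee_rot: [3.141, 0.0, 1.859]
ft_force: [0.5, -0.8, 0.6]
finger_gap: 0.0128
grip_force: 72.5
```

carry_out(moves=[[0,0,0.03,0,0,0,0],[0,0,0,0,0,0,0],[0,0,0,0,0,0,0],[0,0,0,0,0,0,0]])

```text
time: 18.43
position: [0.5173, 0.1948, 0.2323]
ee_rot: [3.14, 0.001, 1.859]
ft_force: [0.1, -2.6, 5.3]
finger_gap: 0.0126
grip_force: 75.0
```

```bash
python3 gate.py
```

```text
18.4333 [0.5173 0.1948 0.2323] [ 0.1 -2.6  5.3] [-0.49  0.14  0.07] 74.96469497680664
TCP rack mm 1.1229149787820294 -9.349256862889748
wrist [208. 249.] 113 [-49.4 -11.7] [-46.    4.8]
scene [169. 380.] 9 [-49.6  -8.1] [-39.6   6.6]
```

Firm contact at 5 N with the gate shut. Releasing gradually, then lifting straight away.

carry_out(moves=[[0,0,0,0,0,0,0.2],[0,0,0,0,0,0,0.22],[0,0,0,0,0,0,0.23],[0,0,0,0,0,0,0.24],[0,0,0,0,0,0,0.26],[0,0,0,0,0,0,0.3],[0,0,0,0,0,0,0.4],[0,0,0,0,0,0,0.5],[0,0,0,0,0,0,0.6],[0,0,0,0,0,0,0.6],[0,0,0,0,0,0,0.6],[0,0,0,0,0,0,0.6]])

```text
time: 19.53
position: [0.5167, 0.1951, 0.2311]
ee_rot: [3.142, -0.0, 1.859]
ft_force: [0.0, -0.7, -0.6]
finger_gap: 0.0511
grip_force: 0.0
```

```bash
python3 gate.py
python3 - <<'E'
from h import *
c=cam("wrist"); print([(q,[(round(d["conf"],2),np.round(d["centre"]).tolist(),) for d in ctrl.mark_of("wrist",q)[:2]]) for q in("brush_boss","brush_collar")], proj(c,(.5136,.2034,.19)),proj(c,(.5136,.2034,.231)))
E
```

```text
19.5333 [0.5167 0.1951 0.2311] [ 0.  -0.7 -0.6] [0.03 0.02 0.03] 0.0
TCP rack mm 0.6031108406030171 -8.851593010748742
wrist [209. 249.] 102 [-49.4 -11.4] [-46.   3.]
scene [169. 380.] 9 [-49.6  -8.1] [-9.3 30.3]
[('brush_boss', [(0.89, [231.0, 326.0])]), ('brush_collar', [(0.7, [204.0, 326.0])])] [210.29451588 323.96918985] [234.68259689 324.14939381]
```

carry_out(moves=[[0,0,-0.2,0,0,0,0.6],[0,0,-0.5,0,0,0,0.6],[0,0,-0.8,0,0,0,0.6],[0,0,-0.8,0,0,0,0.6],[0,0,-0.8,0,0,0,0.6],[0,0,0,0,0,0,0.6],[0,0,0,0,0,0,0.6],[0,0,0,0,0,0,0.6],[0,0,0,0,0,0,0.6],[0,0,0,0,0,0,0.6],[0,0,0,0,0,0,0.6],[0,0,0,0,0,0,0.6]])

```text
time: 20.78
position: [0.5164, 0.195, 0.3542]
ee_rot: [-3.14, -0.0, 1.859]
ft_force: [0.5, -0.0, 0.7]
finger_gap: 0.0515
grip_force: 0.0
```

```bash
python3 gate.py
python3 - <<'E'
from h import *
for n in("wrist","scene"):
    c=cam(n); S=np.array((.5136,.2034,.19)); print(n,"seat",proj(c,S).round(),"boss if upright",proj(c,S+[0,0,.041]).round(),[(q,[(round(d["conf"],2),np.round(d["centre"]).tolist()) for d in ctrl.mark_of(n,q)[:4]]) for q in("brush_boss","brush_collar")])
E
```

```text
20.7833 [0.5164 0.195  0.3542] [ 0.5 -0.   0.7] [ 0.03 -0.03 -0.02] 0.0
TCP rack mm 0.2571626344705097 -8.851053966884983
wrist [173. 278.] 13 [-47.9 -13.6] [-11.7   3.2]
scene [169. 380.] 9 [-49.6  -8.1] [-39.6   6.6]
wrist seat [174. 324.] boss if upright [182. 324.] [('brush_boss', [(0.96, [343.0, 158.0]), (0.92, [182.0, 326.0]), (0.53, [369.0, 211.0])]), ('brush_collar', [(0.76, [341.0, 132.0]), (0.72, [172.0, 324.0])])]
scene seat [174. 393.] boss if upright [162. 394.] [('brush_boss', [(0.96, [221.0, 241.0]), (0.9, [161.0, 391.0]), (0.83, [246.0, 231.0])]), ('brush_collar', [(0.74, [172.0, 392.0]), (0.66, [219.0, 230.0]), (0.65, [255.0, 235.0]), (0.48, [276.0, 277.0])])]
```

The brush hangs upright at the seat: bosses and collar are within 2–3 px of the predicted spots in both cameras, the gate is shut and the gripper is clear. Handing in.

```bash
python3 -c "
from station import ctrl
print(ctrl.hand_in())"
```

```text
the job is handed in; nothing more can be done
None
```

The job is handed in at about 21 s with no verdict returned: the brush hangs bristles down in the fork behind the shut gate, let go, the gripper is clear, and nothing else was touched.

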